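# Unstack the tea things and put each back on its place

## Robot

A 6-joint arm with a two-finger parallel gripper is mounted at the origin on the work surface. World frame = base frame: x ahead of the robot, y to its left, z up, the work surface at z = 0. Lengths are in mm, angles in rad, forces in N, time in s.
With the tool pointing down it reaches from about 400 to 925 mm from the base axis. Payload 12.5 kg.
Tool frame: the origin (TCP) lies on the centre line of the jaws, within the pads' length; the fingertips stand 19 mm ahead of it and the grasp point (between the pads) is the TCP; z points along the fingers, y is the line along which they close (so a half turn about z gives the same grasp; the last joint's range is limited). The gripper opens to 95 mm and grips with 3 to 60 N. Pads are 20 mm wide; open, the fingers measure 119 mm over their backs; the gripper's body (75 mm by 180 mm) begins 59 mm behind the grasp point.
Start: joints at [1.241, 0.491, 1.559, -0, 1.092, -0.106], TCP at [138.691, 609.434, 233.661] pointing down, gripper open.
Joint ranges: [-3.1, 3.1], [-0.84, 2.19], [0.05, 2.79], [-1.13, 4.28], [0.06, 2.93], [-2.69, 2.69]. Speed limits (rad/s): [2.22, 2.22, 2.79, 3.14, 3.14, 3.14].

## Interface

Orientations are given as [roll, pitch, yaw] about the fixed x, y, z axes, in that order (R = Rz(yaw) Ry(pitch) Rx(roll)).
In Python, from cell import state, read_camera, job_done gives the robot as it stands.
- The arm moves only by the tool arm_command, never from a script. Its argument "deltas" is a list of rows, each an object of numbers: "dx", "dy", "dz": the shift along the world's x, y, z in m; "yaw": the turn about the world's z in degrees. In form: [{"dx": .., "dy": .., "dz": .., "yaw": ..}, ...]. A call has 1 to 20 rows; each row shifts and turns the commanded pose from where the row before left it; what a row does not reach is not made up. A row lasts 1/10 s, in which the tool goes at most 50 mm and 8.59 degrees, less where a joint would pass 70% of its speed; a pose out of reach is approached as far as the arm can. A call with a gripper value outside its range is refused whole. "gripper" is the finger opening in m, from 0 to 0.0951, set as the call begins (left out, the last holds). The fingers move at their own pace and stop on an object; the grip force is fixed at half the most. Time passes only in rows, so rows that do not move let the fingers close. It gives the time, the measured TCP pose, the force, the opening and the grip force at its end, in the units of the state.
- state(): the state, without advancing time (a new reading comes with each control period).
- read_camera(name): name is "side" or "top" or "wrist"; returns a dict with "color" (384x512x3 uint8, red, green, blue), "range_z" (384x512 float32, mm along the optical axis (not along the pixel's ray), 0 where there is no reading), "fx", "fy", "cx", "cy" (pixels), "extrinsics" (4x4, takes a point from camera to world coordinates). Camera axes: x right, y up, looking along -z (the intrinsics and any distortion apply to the point x, -y, -z); pixel columns grow to the right and rows downward; lengths in mm; the calibration is good to about 2 mm. The wrist camera is an equidistant fisheye: a pixel r from the principal point sees the ray r / f radians off the axis. A picture is of the moment at which its call begins.
- job_done(): hands the job in; it is judged then, once.
The state is a dict: "t": time; "joints": joint angles; "qvel": joint speeds; "tau": joint torques, N m; "eef_pos": TCP position; "tcp_rot": TCP orientation; "ft_force": force on the tool from outside, world axes, zero at the start; "moment": the same for the moment, N m; "opening": opening from 0.0 (shut) to 1.0 (fully open); "grip_force": force on a finger pad.
Only numpy, scipy, OpenCV 4.12 (cv2) and the standard library are available. Lean on these libraries where they do the work, as an engineer would, in place of code of your own. Each camera call takes 0.05 s, during which the arm holds its last target. There are 200 camera calls.

## Task

The tea things were piled up in two stacks to wipe the counter. Take the stacks apart without tipping anything over and set each thing down, not dropping it, upright in the middle of its own place: the square blue caddy on the square cork mat, the large round steel tin on the round glass coaster, the white porcelain sugar pot on the hexagonal wooden trivet, the square wooden box on the rectangular slate slab, and the small knobbed spice tin on the small round white stand.

Things in the scene. Friction and masses are not known exactly. Their poses are not given: they have to be found in the camera images.
- caddy: Square blue plastic tea caddy with its flip-top lid shut, 64 x 64 mm, 48 mm high, straight sides parallel to its x and y, flat top, about 0.2 kg. It is the foot of one of the two piles. Origin: centre of the underside, z up.
- tea_tin: Large round stainless tea tin, diameter 64 mm, 48 mm high, straight sides, flat top, about 0.2 kg. It is the foot of the other pile. Origin: centre of the underside, z up.
- sugar_pot: Round white porcelain sugar pot with a flat lid, lid and pot move as one, diameter 48 mm, 40 mm high, straight sides, about 0.13 kg. Stands directly on the caddy or on the tea tin, whichever the wooden box does not stand on. Origin: centre of the underside, z up.
- wood_box: Square pale wooden box with a flat lid, lid and box move as one, 44 x 44 mm, 40 mm high, sides parallel to its x and y, about 0.08 kg. Stands directly on the caddy or on the tea tin, whichever the sugar pot does not stand on. Origin: centre of the underside, z up.
- spice_tin: Small round bare-metal spice tin, diameter 34 mm, straight sides 34 mm high, with a black knob (diameter 12 mm, 8 mm high) on top, lid and tin move as one, about 0.05 kg. It is the top of the taller pile, standing on the sugar pot or on the wooden box. Origin: centre of the underside, z up.
- cork_mat: Square cork mat, 92 x 92 mm, 6 mm thick: the place of the caddy. Fixed to the counter. Origin: centre of the underside, which lies on the counter; z up.
- glass_coaster: Round coaster of greenish glass, diameter 92 mm, 6 mm thick: the place of the tea tin. Fixed to the counter. Origin: centre of the underside, which lies on the counter; z up.
- hex_trivet: Hexagonal wooden trivet, 90 mm across its flats, 8 mm thick: the place of the sugar pot. Fixed to the counter. Origin: centre of the underside, which lies on the counter; z up.
- stone_slab: Rectangular dark slate slab, 76 mm along its x, 112 mm along its y, 8 mm thick: the place of the wooden box. Fixed to the counter. Origin: centre of the underside, which lies on the counter; z up.
- small_stand: Small round white porcelain stand, a plain flat disc of diameter 64 mm, 12 mm high: the place of the spice tin. Fixed to the counter. Origin: centre of the underside, which lies on the counter; z up.
Things that resemble listed ones, but are neither listed nor needed, are in the scene too. Leave any orange look-alike of the cork_mat alone. What is shaped like the tea_tin but pink is not meant.

How it is judged:
By the outcome, as a careful person would: the job done as asked, in the order asked, and still so for the second after the job is handed in, with the robot touching nothing.
It also fails if it takes over 144 s, if anything falls off the work surface, if the arm or the gripper's body presses on something with over 40 N, if the wrist force passes 120 N, or if a joint passes its speed limit or range.

## Working session

There is one attempt and no reset: what is moved stays moved. The work goes in short steps, Python scripts to look and compute and a tool call to move; the robot and the scene stay as the last step left them, time stands still between calls to the robot, and variables do not carry over. Pictures are saved under pics/ and viewed, at most 14 in all, crops included, and the job is handed in when it is done.

Besides the shell and the picture viewer there is one more tool, called in YAML: its name, and indented under it one key for each argument. arm_command: Moves the arm, as the interface text tells. Its arguments: {"type":"object","properties":{"deltas":{"type":"array"},"gripper":{"type":"number"}},"required":["deltas"]}

```bash
mkdir -p pics; ls
cat > h.py <<'E'
import numpy as np, cv2
from cell import state, read_camera, job_done
def save(c,n): cv2.imwrite('pics/'+n+'.png',cv2.cvtColor(c['color'],cv2.COLOR_RGB2BGR))
def pts(c):
    "world point per pixel from depth (pinhole)"
    z=c['range_z'];h,w=z.shape;u,v=np.meshgrid(np.arange(w),np.arange(h))
    P=np.stack([(u-c['cx'])/c['fx']*z,-(v-c['cy'])/c['fy']*z,-z,np.ones_like(z)],-1)
    return (P@np.array(c['extrinsics']).T)[...,:3]
E
python3 - <<'E'
from h import *
s=state();print(s)
for n in('top','side'):
    c=read_camera(n);save(c,n+'0');print(n,c['fx'],c['cx'],c['cy'],np.round(c['extrinsics'],3).tolist(),[k for k in c if k not in('color','range_z')])
    np.savez(n+'0.npz',P=pts(c),color=c['color'],z=c['range_z'])
E
```

```text
pics
{'t': 0.0, 'joints': array([ 1.24142006e+00,  4.91573768e-01,  1.55945797e+00,  2.43882766e-05,
        1.09169132e+00, -1.05612990e-01]), 'qvel': array([ 0.0013193 ,  0.00063936,  0.00184916,  0.00021663,  0.00042125,
       -0.00213165]), 'tau': array([ 1.90811013e-03, -6.12634778e+01, -2.58185828e+01,  6.92814798e-02,
        4.82098258e-02, -8.48962645e-05]), 'eef_pos': array([138.59551766, 609.20984966, 233.04997367]), 'tcp_rot': array([-3.14047083e+00, -1.40672914e-04,  2.91781804e+00]), 'ft_force': array([-0.42003678,  1.62790731, -0.04162866]), 'moment': array([ 0.02119657, -0.00114056,  0.04017595]), 'grip_force': 0.0, 'opening': 1.0002361209873845}
top 398.5327218506591 259.098511877685 193.87643009650398 [[0.025, 0.979, -0.204, 226.699], [-1.0, 0.026, -0.001, 12.847], [0.004, 0.204, 0.979, 1091.019], [0.0, 0.0, 0.0, 1.0]] ['fx', 'fy', 'cx', 'cy', 'extrinsics']
side 449.26517907365286 248.68762250945676 186.7261099806919 [[0.977, 0.149, -0.154, 268.699], [-0.215, 0.662, -0.718, -720.658], [-0.005, 0.734, 0.679, 765.968], [0.0, 0.0, 0.0, 1.0]] ['fx', 'fy', 'cx', 'cy', 'extrinsics']
```

View pics/top0.png

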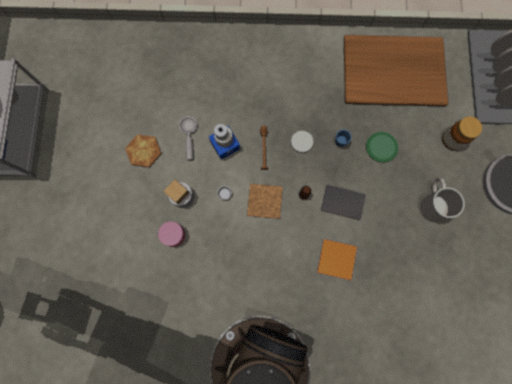

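View pics/side0.png

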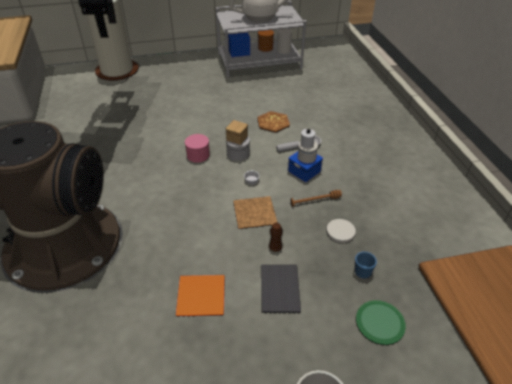

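The top view shows the blue caddy with sugar pot and spice tin at (224,140), and the tea tin with wood box at (179,194). The places are the trivet (143,151), cork mat (265,201), slate (343,202), green glass coaster (382,147) and white stand (302,141). The pink tin at (171,234) and orange mat at (338,259) are decoys. The side view agrees.

```bash
cat > m.py <<'E'
from h import *
S={'spice':(222,131,42,'h',120,140),'sugar':(222,137,42,'h',78,99),'caddy':(225,146,42,'h',38,56),'box':(178,191,40,'h',78,99),'tea':(180,196,40,'h',38,56),
'cork':(265,201,28,'p',6),'slate':(343,202,32,'p',8),'coaster':(382,147,28,'p',6),'hex':(143,151,28,'p',8),'stand':(302,141,20,'p',12)}
def ray(c,u,v,z):
    E=np.array(c['extrinsics']);d=E[:3,:3]@np.array([(u-c['cx'])/c['fx'],-(v-c['cy'])/c['fy'],-1]);o=E[:3,3]
    return o+d*(z-o[2])/d[2]
if __name__=='__main__':
    c=read_camera('top');P=pts(c);z=P[...,2]
    print('counter z',[round(float(z[v,u]),1) for u,v in((240,240),(300,230),(200,230),(330,170))])
    hsv=cv2.cvtColor(c['color'],cv2.COLOR_RGB2HSV)
    for n,(u,v,r,*k) in S.items():
        w=np.zeros(z.shape,bool);w[v-r:v+r,u-r:u+r]=1
        if k[0]=='h': m=w&(z>k[1])&(z<k[2])
        else: m=w&(z>k[1]-2.8)&(z<k[1]+6)
        nn,l,st,ce=cv2.connectedComponentsWithStats(m.astype(np.uint8))
        i=1+np.argmax(st[1:,4]);m=l==i
        Q=P[m];hull=cv2.minAreaRect(Q[:,:2].astype(np.float32))
        print(n,len(Q),'mean',Q.mean(0).round(1),'mid',((Q.min(0)+Q.max(0))/2).round(1),'rect',np.round(hull[0],1),np.round(hull[1],1),round(hull[2],1),'zmed',np.median(Q[:,2]).round(1))
    big=cv2.resize(c['color'][90:290,110:420],None,fx=2.5,fy=2.5,interpolation=cv2.INTER_CUBIC)
    cv2.imwrite('pics/crop1.png',big[...,::-1])
E
python3 m.py
```

```text
counter z [0.6, 2.2, 3.0, 0.6]
spice 114 mean [594.3 116.7 123.9] mid [594.4 115.9 127. ] rect [594.4 115.9] [30.7 30.8] 1.4 zmed 123.2
sugar 116 mean [587.5 107.1  88.8] mid [595.1 112.3  88.3] rect [591. 110.] [34.2 46.5] 36.4 zmed 88.4
caddy 256 mean [580.  112.2  48.2] mid [584.7 114.2  47.3] rect [593.5 113.8] [64.3 64. ] 31.5 zmed 48.5
box 294 mean [439.3 229.2  88.4] mid [439.7 229.3  85.7] rect [439.7 229.6] [43.9 43.5] 48.4 zmed 88.7
tea 299 mean [343.6 243.1  48.7] mid [346.2 242.8  47.4] rect [346.5 243. ] [37.7 61.7] 1.6 zmed 48.8
cork 1028 mean [434.7  -2.3   6.7] mid [434.8  -1.6   7.5] rect [434.8  -1.4] [95.7 96.8] 87.9 zmed 6.7
slate 1032 mean [ 436.9 -219.6    8.5] mid [ 437.5 -219.3    9.5] rect [ 436.7 -220.8] [114.   77.3] 77.5 zmed 8.5
coaster 736 mean [ 600.7 -334.2    6.6] mid [ 599.  -334.6    7.4] rect [ 600.6 -334.9] [93.1 92.5] 17.9 zmed 6.4
hex 824 mean [571. 346.   9.] mid [570.8 346.9   9.6] rect [570.9 345.5] [102.5  91.1] 25.9 zmed 9.0
stand 347 mean [ 608.2 -105.2   12.6] mid [ 608.2 -104.4   13.3] rect [ 608.7 -105.1] [61.2 62. ] 51.7 zmed 12.6
```

View pics/crop1.png

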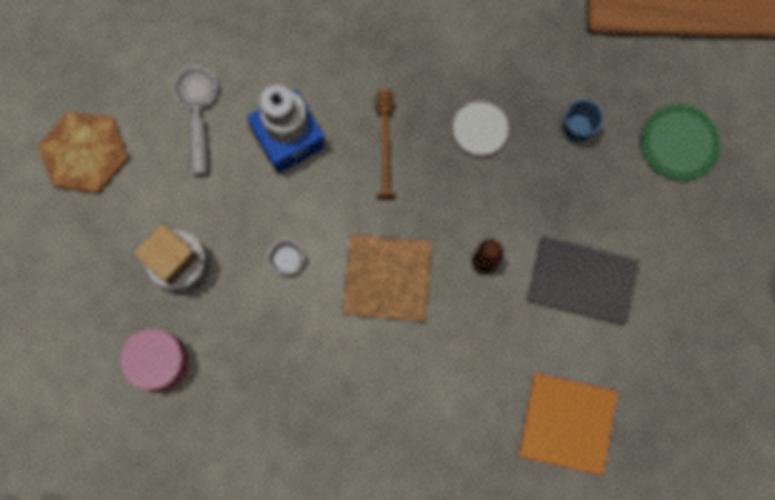

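The crop confirms the layout: caddy (286,132), spice on top (277,100), box (166,254) on tin (178,262), pink tin (153,358). Going above the spice tin.

arm_command:
  deltas:
    - {"dx":0.0325,"dy":-0.0352}
    - {"dx":0.0325,"dy":-0.0352}
    - {"dx":0.0325,"dy":-0.0352}
    - {"dx":0.0325,"dy":-0.0352}
    - {"dx":0.0325,"dy":-0.0352}
    - {"dx":0.0325,"dy":-0.0352}
    - {"dx":0.0325,"dy":-0.0352}
    - {"dx":0.0325,"dy":-0.0352}
    - {"dx":0.0325,"dy":-0.0352}
    - {"dx":0.0325,"dy":-0.0352}
    - {"dx":0.0325,"dy":-0.0352}
    - {"dx":0.0325,"dy":-0.0352}
    - {"dx":0.0325,"dy":-0.0352}
    - {"dx":0.0325,"dy":-0.0352}
    - {"dx":0}
    - {"dx":0}

```text
$.deltas[0]: bad value
```

```bash
cat >> h.py <<'E'
def wpts(c):
    "world points, equidistant fisheye"
    z=c['range_z'];h,w=z.shape;u,v=np.meshgrid(np.arange(w),np.arange(h))
    a=(u-c['cx'])/c['fx'];b=(v-c['cy'])/c['fy'];t=np.hypot(a,b)+1e-9;k=np.tan(np.minimum(t,1.5))/t
    P=np.stack([a*k*z,-b*k*z,-z,np.ones_like(z)],-1)
    return (P@np.array(c['extrinsics']).T)[...,:3]
def circ(Q):
    "fit circle to hull of xy points"
    H=cv2.convexHull(Q[:,:2].astype(np.float32))[:,0];A=np.c_[2*H,np.ones(len(H))]
    s=np.linalg.lstsq(A,(H**2).sum(1),rcond=None)[0];return s[:2],np.sqrt(s[2]+s[0]**2+s[1]**2)
def blob(P,x,y,r,z0,z1):
    m=(np.hypot(P[...,0]-x,P[...,1]-y)<r)&(P[...,2]>z0)&(P[...,2]<z1);return P[m]
E
python3 - <<'E'
from h import *
s=state();print(s['t'],s['eef_pos'],s['tcp_rot'])
c=read_camera('wrist');save(c,'w1');P=wpts(c);print(c['fx'],c['cx'],c['cy'],np.round(c['extrinsics'],2).tolist())
for n,a in dict(spice=(594,116,40,112,126),sugar=(594,114,40,80,94),caddy=(593,114,60,40,54),tea=(430,225,50,40,54),box=(439,229,40,80,94)).items():
    Q=blob(P,*a)
    if len(Q)>10: r=cv2.minAreaRect(Q[:,:2].astype(np.float32));print(n,len(Q),Q.mean(0).round(1),circ(Q),np.round(r[0],1),np.round(r[1],1),round(r[2],1))
T=np.load('top0.npz')['P'];print('mill/cup z',[T[v-8:v+8,u-8:u+8,2].max().round() for u,v in((305,192),(343,138),(225,193),(189,130),(264,140))])
Q=blob(T,425,225,48,40,52);print('tea top',len(Q),circ(Q),Q.min(0),Q.max(0))
E
```

```text
0.15 [138.65514475 609.24849559 233.18204458] [-3.14073728e+00 -8.93233362e-05  2.91774604e+00]
297.3186396354542 257.7792657449664 190.5358780227002 [[0.22, -0.94, -0.27, 65.0], [0.97, 0.21, 0.06, 626.06], [-0.0, -0.27, 0.96, 384.93], [0.0, 0.0, 0.0, 1.0]]
mill/cup z [np.float64(1091.0), np.float64(1091.0), np.float64(1091.0), np.float64(1091.0), np.float64(1091.0)]
tea top 153 (array([440.48154484, 225.50533554]), np.float64(31.069672696673592)) [409.53206171 195.14215737  40.6813191 ] [471.04934451 253.56180049  51.94514362]
```

View pics/w1.png

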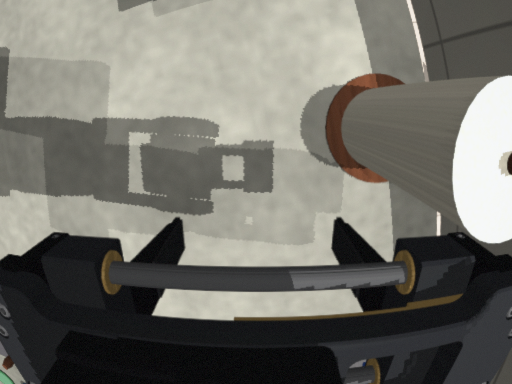

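The move was refused because rows need all the keys, so this view is just the start position: shadow and tower, no task objects.

arm_command:
  deltas:
    - {"dx":0.0325,"dy":-0.0352,"dz":0,"yaw":0}
    - {"dx":0.0325,"dy":-0.0352,"dz":0,"yaw":0}
    - {"dx":0.0325,"dy":-0.0352,"dz":0,"yaw":0}
    - {"dx":0.0325,"dy":-0.0352,"dz":0,"yaw":0}
    - {"dx":0.0325,"dy":-0.0352,"dz":0,"yaw":0}
    - {"dx":0.0325,"dy":-0.0352,"dz":0,"yaw":0}
    - {"dx":0.0325,"dy":-0.0352,"dz":0,"yaw":0}
    - {"dx":0.0325,"dy":-0.0352,"dz":0,"yaw":0}
    - {"dx":0.0325,"dy":-0.0352,"dz":0,"yaw":0}
    - {"dx":0.0325,"dy":-0.0352,"dz":0,"yaw":0}
    - {"dx":0.0325,"dy":-0.0352,"dz":0,"yaw":0}
    - {"dx":0.0325,"dy":-0.0352,"dz":0,"yaw":0}
    - {"dx":0.0325,"dy":-0.0352,"dz":0,"yaw":0}
    - {"dx":0.0325,"dy":-0.0352,"dz":0,"yaw":0}
    - {"dx":0,"dy":0,"dz":0,"yaw":0}
    - {"dx":0,"dy":0,"dz":0,"yaw":0}

```text
t: 1.8
eef_pos: [593.8, 115.8, 233.0]
tcp_rot: [-3.142, -0.001, 2.916]
ft_force: [-0.4, -0.1, -0.0]
opening: 1.002
grip_force: 0.0
```

Run:
```python
from h import *
s=state();print(s['t'],s['eef_pos'],s['tcp_rot'])
c=read_camera('wrist');save(c,'w2');P=wpts(c)
for n,a in dict(spice=(594,116,40,112,126),sugar=(594,114,40,80,94),caddy=(593,114,60,40,54),tea=(440,225,50,40,54),box=(439,229,40,80,94)).items():
    Q=blob(P,*a)
    if len(Q)>10: r=cv2.minAreaRect(Q[:,:2].astype(np.float32));print(n,len(Q),Q.mean(0).round(1),circ(Q),np.round(r[0],1),np.round(r[1],1),round(r[2],1))
```

```text
1.8 [593.77661399 115.83993642 233.04611893] [-3.14150589e+00 -1.09187073e-03  2.91582838e+00]
spice 924 [594.3 116.4 122.2] (array([595.89368788, 116.0033667 ]), np.float64(16.75776324366315)) [595.8 116.1] [33.6 33. ] 41.1
sugar 517 [586.9 109.8  88.4] (array([597.43515955, 112.62318995]), np.float64(23.681074055213546)) [593.2 112.2] [38.9 47.3] 6.4
caddy 1285 [580.9 116.7  48.4] (array([595.19979271, 113.66080386]), np.float64(40.14557227630801)) [594.4 113.2] [64.4 64.1] 31.4
tea 783 [448.1 210.   48.3] (array([442.85484122, 225.19456282]), np.float64(31.651883360044966)) [446.4 218.8] [63.5 48.2] 31.8
box 1617 [444.3 228.1  88.3] (array([444.29439841, 228.84673826]), np.float64(26.571266164256237)) [441.5 229.4] [44.2 44.8] 49.6
```

View pics/w2.png

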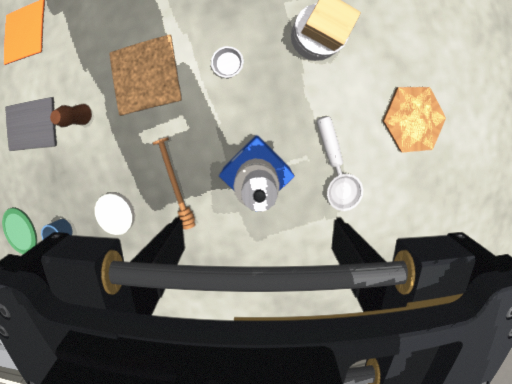

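Wrist view: spice tin with knob at (260,195), centred on the sugar pot and caddy, between the fingers. Descending.

arm_command:
  deltas:
    - {"dx":0.0015,"dy":0,"dz":-0.03,"yaw":0}
    - {"dx":0,"dy":0,"dz":-0.03,"yaw":0}
    - {"dx":0,"dy":0,"dz":-0.03,"yaw":0}
    - {"dx":0,"dy":0,"dz":-0.02,"yaw":0}
    - {"dx":0,"dy":0,"dz":-0.011,"yaw":0}
    - {"dx":0,"dy":0,"dz":0,"yaw":0}
    - {"dx":0,"dy":0,"dz":0,"yaw":0}

```text
t: 2.55
eef_pos: [595.3, 117.2, 113.6]
tcp_rot: [3.141, 0.001, 2.919]
ft_force: [0.5, 0.0, 0.8]
opening: 1.003
grip_force: 0.0
```

arm_command:
  deltas:
    - {"dx":0,"dy":0,"dz":0,"yaw":0}
    - {"dx":0,"dy":0,"dz":0,"yaw":0}
    - {"dx":0,"dy":0,"dz":0,"yaw":0}
    - {"dx":0,"dy":0,"dz":0,"yaw":0}
    - {"dx":0,"dy":0,"dz":0,"yaw":0}
    - {"dx":0,"dy":0,"dz":0,"yaw":0}
    - {"dx":0,"dy":0,"dz":0,"yaw":0}
    - {"dx":0,"dy":0,"dz":0,"yaw":0}
    - {"dx":0,"dy":0,"dz":0,"yaw":0}
    - {"dx":0,"dy":0,"dz":0,"yaw":0}
  gripper: 0.02

```text
t: 3.55
eef_pos: [595.2, 116.6, 112.6]
tcp_rot: [3.142, -0.0, 2.918]
ft_force: [-0.1, -0.0, -0.7]
opening: 0.356
grip_force: 30.0
```

arm_command:
  deltas:
    - {"dx":0,"dy":0,"dz":0.01,"yaw":0}
    - {"dx":0,"dy":0,"dz":0.03,"yaw":0}
    - {"dx":0,"dy":0,"dz":0.03,"yaw":0}
    - {"dx":0.0027,"dy":-0.0444,"dz":0,"yaw":0}
    - {"dx":0.0027,"dy":-0.0444,"dz":0,"yaw":0}
    - {"dx":0.0027,"dy":-0.0444,"dz":0,"yaw":0}
    - {"dx":0.0027,"dy":-0.0444,"dz":0,"yaw":0}
    - {"dx":0.0027,"dy":-0.0444,"dz":0,"yaw":0}
    - {"dx":0,"dy":0,"dz":-0.03,"yaw":0}
    - {"dx":0,"dy":0,"dz":-0.03,"yaw":0}
    - {"dx":0,"dy":0,"dz":-0.03,"yaw":0}
    - {"dx":0,"dy":0,"dz":-0.03,"yaw":0}
    - {"dx":0,"dy":0,"dz":-0.015,"yaw":0}
    - {"dx":0,"dy":0,"dz":0,"yaw":0}
    - {"dx":0,"dy":0,"dz":0,"yaw":0}

```text
t: 5.05
eef_pos: [609.2, -105.5, 48.7]
tcp_rot: [3.142, 0.001, 2.918]
ft_force: [-0.7, -0.1, 0.2]
opening: 0.353
grip_force: 30.0
```

Run:
```python
from h import *
s=state();print(s['t'],s['eef_pos'],s['ft_force'])
c=read_camera('wrist');P=wpts(c)
for n,a in dict(stand=(609,-105,36,9,15),knob=(609,-105,30,55,70),body=(609,-105,30,44,70)).items():
    Q=blob(P,*a)
    if len(Q)>10: r=cv2.minAreaRect(Q[:,:2].astype(np.float32));print(n,len(Q),Q.mean(0).round(1),circ(Q),np.round(r[0],1),np.round(r[1],1),round(r[2],1))
save(c,'w3')
```

```text
5.05 [ 609.21455969 -105.46588265   48.71095283] [-0.67275845 -0.05732397  0.22375346]
stand 2716 [ 594.7 -101.9   12.5] (array([ 610.04631168, -105.57422066]), np.float64(31.361169059272388)) [ 597.3 -102.5] [63.2 36.6] 77.5
knob 2719 [ 604.  -104.6   60.4] (array([ 608.39234624, -106.129578  ]), np.float64(22.01185743370444)) [ 605.4 -105.1] [52.4 24.4] 75.2
body 3380 [ 602.9 -104.3   58.3] (array([ 611.73571275, -107.04291291]), np.float64(23.544438676236656)) [ 606.2 -105.4] [52.4 26.2] 75.0
```

View pics/w3.png

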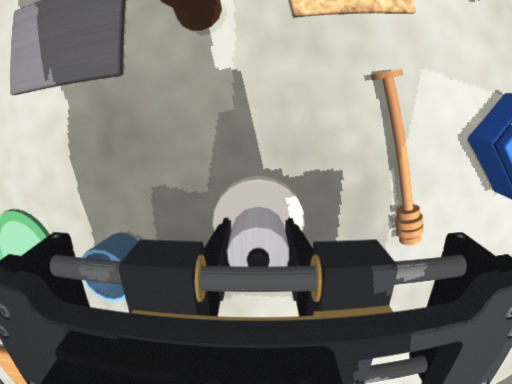

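The spice tin (258,240) hangs centred over the stand. Lowering, then releasing.

arm_command:
  deltas:
    - {"dx":0.0005,"dy":0,"dz":-0.006,"yaw":0}
    - {"dx":0,"dy":0,"dz":-0.004,"yaw":0}
    - {"dx":0,"dy":0,"dz":-0.0015,"yaw":0}
    - {"dx":0,"dy":0,"dz":0,"yaw":0}
    - {"dx":0,"dy":0,"dz":0,"yaw":0}
    - {"dx":0,"dy":0,"dz":0,"yaw":0}

```text
t: 5.7
eef_pos: [609.2, -105.3, 36.6]
tcp_rot: [3.141, 0.0, 2.918]
ft_force: [-1.7, 0.2, 5.7]
opening: 0.353
grip_force: 30.0
```

arm_command:
  deltas:
    - {"dx":0,"dy":0,"dz":0,"yaw":0}
    - {"dx":0,"dy":0,"dz":0,"yaw":0}
    - {"dx":0,"dy":0,"dz":0,"yaw":0}
    - {"dx":0,"dy":0,"dz":0,"yaw":0}
    - {"dx":0,"dy":0,"dz":0.01,"yaw":0}
    - {"dx":0,"dy":0,"dz":0.04,"yaw":0}
    - {"dx":0,"dy":0,"dz":0.05,"yaw":0}
    - {"dx":0,"dy":0,"dz":0.05,"yaw":0}
    - {"dx":-0.0027,"dy":0.0436,"dz":0,"yaw":0}
    - {"dx":-0.0027,"dy":0.0436,"dz":0,"yaw":0}
    - {"dx":-0.0027,"dy":0.0436,"dz":0,"yaw":0}
    - {"dx":-0.0027,"dy":0.0436,"dz":0,"yaw":0}
    - {"dx":-0.0027,"dy":0.0436,"dz":0,"yaw":0}
    - {"dx":0,"dy":0,"dz":0,"yaw":0}
    - {"dx":0,"dy":0,"dz":0,"yaw":0}
  gripper: 0.08

```text
t: 7.2
eef_pos: [595.5, 113.5, 186.8]
tcp_rot: [3.141, 0.001, 2.92]
ft_force: [-0.1, -0.5, 0.0]
opening: 0.842
grip_force: 0.0
```

```bash
cat >> h.py <<'E'
def look(D,cam='wrist'):
    s=state();print(s['t'],s['eef_pos'].round(1),s['ft_force'].round(1))
    c=read_camera(cam);P=wpts(c) if cam=='wrist' else pts(c)
    for n,a in D.items():
        Q=blob(P,*a)
        if len(Q)>10: r=cv2.minAreaRect(Q[:,:2].astype(np.float32));k,R=circ(Q);print(cam,n,len(Q),Q.mean(0).round(1),'circ',k.round(1),R.round(1),'rect',np.round(r[0],1),np.round(r[1],1),round(r[2],1))
    return c
E
python3 - <<'E'
from h import *
look(dict(sugar=(596,113,40,82,94),caddy=(594,113,60,42,54),hex=(571,346,60,5,14)))
look(dict(spice=(609,-105,30,38,52),stand=(609,-105,36,9,16)),'top')
E
```

```text
7.2 [595.5 113.5 186.8] [-0.1 -0.5  0. ]
wrist sugar 2191 [596.4 113.1  88.5] circ [597.3 112.8] 23.6 rect [597.2 112.9] [47.1 47.1] 41.2
wrist caddy 1691 [580.6 116.6  48.5] circ [595.3 115.7] 40.8 rect [594.7 113.2] [64.9 64.3] 31.5
wrist hex 3559 [571.9 342.7   8.6] circ [571.7 345.5] 50.0 rect [572.9 345.3] [102.9  90.7] 84.7
7.25 [595.7 112.5 186.6] [-0.4 -0.7  0.1]
top spice 108 [ 607.8 -104.3   45.8] circ [ 609.3 -104.5] 16.6 rect [ 609. -104.] [31.9 32.8] 29.2
top stand 193 [ 602.7 -103.3   12.4] circ [ 609.4 -104.6] 31.3 rect [ 609.9 -104.8] [61.5 61.6] 18.2
```

arm_command:
  deltas:
    - {"dx":0.0015,"dy":0,"dz":-0.03,"yaw":0}
    - {"dx":0,"dy":0,"dz":-0.03,"yaw":0}
    - {"dx":0,"dy":0,"dz":-0.03,"yaw":0}
    - {"dx":0,"dy":0,"dz":-0.02,"yaw":0}
    - {"dx":0,"dy":0,"dz":-0.004,"yaw":0}
    - {"dx":0,"dy":0,"dz":0,"yaw":0}
    - {"dx":0,"dy":0,"dz":0,"yaw":0}

```text
t: 8.0
eef_pos: [597.8, 112.1, 73.3]
tcp_rot: [3.141, 0.001, 2.917]
ft_force: [0.6, -0.1, 0.7]
opening: 0.842
grip_force: 0.0
```

arm_command:
  deltas:
    - {"dx":0,"dy":0,"dz":0,"yaw":0}
    - {"dx":0,"dy":0,"dz":0,"yaw":0}
    - {"dx":0,"dy":0,"dz":0,"yaw":0}
    - {"dx":0,"dy":0,"dz":0,"yaw":0}
    - {"dx":0,"dy":0,"dz":0,"yaw":0}
    - {"dx":0,"dy":0,"dz":0,"yaw":0}
    - {"dx":0,"dy":0,"dz":0,"yaw":0}
    - {"dx":0,"dy":0,"dz":0,"yaw":0}
  gripper: 0.035

```text
t: 8.8
eef_pos: [597.3, 112.7, 72.4]
tcp_rot: [3.141, 0.0, 2.918]
ft_force: [-0.7, 0.8, 3.8]
opening: 0.503
grip_force: 30.0
```

arm_command:
  deltas:
    - {"dx":0,"dy":0,"dz":0.01,"yaw":0}
    - {"dx":0,"dy":0,"dz":0.025,"yaw":0}
    - {"dx":0,"dy":0,"dz":0.025,"yaw":0}
    - {"dx":-0.005,"dy":0.0465,"dz":0,"yaw":0}
    - {"dx":-0.005,"dy":0.0465,"dz":0,"yaw":0}
    - {"dx":-0.005,"dy":0.0465,"dz":0,"yaw":0}
    - {"dx":-0.005,"dy":0.0465,"dz":0,"yaw":0}
    - {"dx":-0.005,"dy":0.0465,"dz":0,"yaw":0}
    - {"dx":0,"dy":0,"dz":-0.03,"yaw":0}
    - {"dx":0,"dy":0,"dz":-0.03,"yaw":0}
    - {"dx":0,"dy":0,"dz":-0.02,"yaw":0}
    - {"dx":0,"dy":0,"dz":-0.007,"yaw":0}
    - {"dx":0,"dy":0,"dz":0,"yaw":0}
    - {"dx":0,"dy":0,"dz":0,"yaw":0}

```text
t: 10.2
eef_pos: [572.7, 345.3, 46.3]
tcp_rot: [3.141, 0.001, 2.918]
ft_force: [0.8, 0.2, -1.5]
opening: 0.503
grip_force: 30.0
```

Run:
```python
from h import *
look(dict(hex=(571,346,60,5,14)))
look(dict(caddy=(594,113,60,42,54),stone=(437,-220,80,5,11)),'top')
```

```text
10.2 [572.7 345.3  46.3] [ 0.8  0.2 -1.5]
wrist hex 6659 [551.  350.7   8.6] circ [570.4 345.7] 49.0 rect [555.8 349. ] [102.4  61. ] 78.3
10.25 [572.8 345.3  46.5] [ 0.2 -0.5 -0.8]
top caddy 524 [592.7 113.8  48.4] circ [592.1 114. ] 39.6 rect [593.4 113.9] [64.3 64. ] 32.1
top stone 953 [ 436.5 -219.6    8. ] circ [ 435.1 -221.2] 71.2 rect [ 425.2 -220.2] [149.1 116.9] 83.1
```

arm_command:
  deltas:
    - {"dx":-0.001,"dy":0,"dz":-0.007,"yaw":0}
    - {"dx":0,"dy":0,"dz":-0.005,"yaw":0}
    - {"dx":0,"dy":0,"dz":-0.002,"yaw":0}
    - {"dx":0,"dy":0,"dz":0,"yaw":0}
    - {"dx":0,"dy":0,"dz":0,"yaw":0}
    - {"dx":0,"dy":0,"dz":0,"yaw":0}

```text
t: 10.9
eef_pos: [571.1, 345.1, 32.1]
tcp_rot: [3.142, 0.0, 2.918]
ft_force: [-4.2, -1.2, 11.3]
opening: 0.497
grip_force: 30.0
```

arm_command:
  deltas:
    - {"dx":0,"dy":0,"dz":0,"yaw":0}
    - {"dx":0,"dy":0,"dz":0,"yaw":0}
    - {"dx":0,"dy":0,"dz":0,"yaw":0}
    - {"dx":0,"dy":0,"dz":0,"yaw":0}
    - {"dx":0,"dy":0,"dz":0.01,"yaw":0}
    - {"dx":0,"dy":0,"dz":0.05,"yaw":0}
    - {"dx":0,"dy":0,"dz":0.05,"yaw":0}
    - {"dx":0,"dy":0,"dz":0.03,"yaw":0}
    - {"dx":-0.026,"dy":-0.0232,"dz":0,"yaw":-5.6}
    - {"dx":-0.026,"dy":-0.0232,"dz":0,"yaw":-5.6}
    - {"dx":-0.026,"dy":-0.0232,"dz":0,"yaw":-5.6}
    - {"dx":-0.026,"dy":-0.0232,"dz":0,"yaw":-5.6}
    - {"dx":-0.026,"dy":-0.0232,"dz":0,"yaw":-5.6}
    - {"dx":0,"dy":0,"dz":0,"yaw":0}
    - {"dx":0,"dy":0,"dz":0,"yaw":0}
  gripper: 0.08

```text
t: 12.4
eef_pos: [441.6, 229.1, 172.2]
tcp_rot: [3.14, 0.001, 2.429]
ft_force: [0.7, -0.2, -0.1]
opening: 0.842
grip_force: 0.0
```

Run:
```python
from h import *
look(dict(box=(441,229,40,82,94),tea=(441,225,45,42,54)))
c=look(dict(sugar=(571,346,40,43,54),mill=(440,-115,30,20,150),hex=(571,346,60,5,14),cup=(608,-220,40,15,100)),'top')
P=pts(c)
for x,y in((440,-115),(608,-220),(608,210)): print(np.percentile(blob(P,x,y,35,-5,200)[:,2],97))
save(c,'top2')
```

```text
12.4 [441.6 229.1 172.2] [ 0.7 -0.2 -0.1]
wrist box 2743 [440.1 230.4  88.5] circ [441.2 230.6] 29.1 rect [441.  229.5] [44.2 44.5] 50.0
wrist tea 642 [426.8 228.2  48.6] circ [441.7 225.7] 31.8 rect [435.7 229.2] [63.8 49.5] 59.4
12.45 [442.  229.5 171.9] [ 0.5  0.8 -1.2]
top mill 105 [ 453.  -109.8   57.8] circ [ 456.5 -111.5] 13.9 rect [ 455.7 -111.3] [28.  25.8] 56.5
top cup 138 [ 618.1 -218.4   32.1] circ [ 616.2 -217. ] 21.6 rect [ 616.3 -216.7] [42.  43.1] 62.8
70.28312957011855
41.45558232673408
20.767534977004676
```

View pics/top2.png

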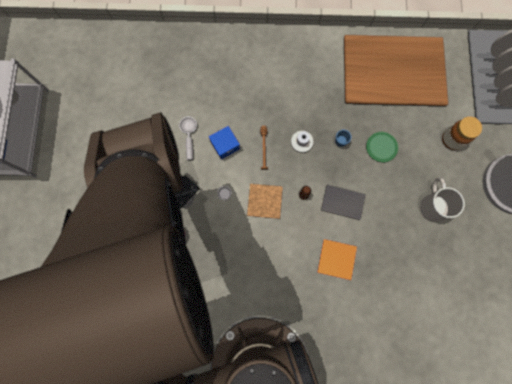

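The arm hides the tea tin and trivet in this view. The caddy (225,141) is free and the spice tin sits centred on its stand (302,141). Descending on the box.

arm_command:
  deltas:
    - {"dx":-0.0005,"dy":0,"dz":-0.03,"yaw":0.8}
    - {"dx":0,"dy":0,"dz":-0.03,"yaw":0}
    - {"dx":0,"dy":0,"dz":-0.025,"yaw":0}
    - {"dx":0,"dy":0,"dz":-0.013,"yaw":0}
    - {"dx":0,"dy":0,"dz":-0.002,"yaw":0}
    - {"dx":0,"dy":0,"dz":0,"yaw":0}
    - {"dx":0,"dy":0,"dz":0,"yaw":0}

```text
t: 13.2
eef_pos: [441.2, 229.5, 71.8]
tcp_rot: [3.141, 0.001, 2.443]
ft_force: [0.6, 0.1, 0.7]
opening: 0.839
grip_force: 0.0
```

arm_command:
  deltas:
    - {"dx":0,"dy":0,"dz":0,"yaw":0}
    - {"dx":0,"dy":0,"dz":0,"yaw":0}
    - {"dx":0,"dy":0,"dz":0,"yaw":0}
    - {"dx":0,"dy":0,"dz":0,"yaw":0}
    - {"dx":0,"dy":0,"dz":0,"yaw":0}
    - {"dx":0,"dy":0,"dz":0,"yaw":0}
    - {"dx":0,"dy":0,"dz":0,"yaw":0}
    - {"dx":0,"dy":0,"dz":0,"yaw":0}
  gripper: 0.03

```text
t: 14.0
eef_pos: [440.7, 229.1, 71.3]
tcp_rot: [3.141, 0.0, 2.443]
ft_force: [-0.5, 0.4, 2.2]
opening: 0.461
grip_force: 30.0
```

arm_command:
  deltas:
    - {"dx":0,"dy":0,"dz":0.01,"yaw":0}
    - {"dx":0,"dy":0,"dz":0.03,"yaw":0}
    - {"dx":0,"dy":0,"dz":0.03,"yaw":0}
    - {"dx":-0.0003,"dy":-0.0449,"dz":0,"yaw":2.75}
    - {"dx":-0.0003,"dy":-0.0449,"dz":0,"yaw":2.75}
    - {"dx":-0.0003,"dy":-0.0449,"dz":0,"yaw":2.75}
    - {"dx":-0.0003,"dy":-0.0449,"dz":0,"yaw":2.75}
    - {"dx":-0.0003,"dy":-0.0449,"dz":0,"yaw":2.75}
    - {"dx":-0.0003,"dy":-0.0449,"dz":0,"yaw":2.75}
    - {"dx":-0.0003,"dy":-0.0449,"dz":0,"yaw":2.75}
    - {"dx":-0.0003,"dy":-0.0449,"dz":0,"yaw":2.75}
    - {"dx":-0.0003,"dy":-0.0449,"dz":0,"yaw":2.75}
    - {"dx":-0.0003,"dy":-0.0449,"dz":0,"yaw":2.75}
    - {"dx":0,"dy":0,"dz":-0.03,"yaw":0}
    - {"dx":0,"dy":0,"dz":-0.03,"yaw":0}
    - {"dx":0,"dy":0,"dz":-0.025,"yaw":0}
    - {"dx":0,"dy":0,"dz":-0.01,"yaw":0}
    - {"dx":0,"dy":0,"dz":0,"yaw":0}
    - {"dx":0,"dy":0,"dz":0,"yaw":0}

```text
t: 15.9
eef_pos: [438.1, -220.0, 47.0]
tcp_rot: [-3.141, 0.001, 2.923]
ft_force: [0.1, 0.9, -0.0]
opening: 0.463
grip_force: 30.0
```

Run:
```python
from h import *
c=look(dict(slab=(437,-220,75,5,14)));save(c,'w4')
look(dict(tea=(441,225,45,42,54),sugar=(571,346,40,43,54),hex=(571,346,60,5,14)),'top')
```

```text
15.9 [ 438.1 -220.    47. ] [ 0.1  0.9 -0. ]
wrist slab 8133 [ 419.8 -217.3    8.6] circ [ 434.  -218.9] 58.6 rect [ 431.4 -219.7] [112.2  63.5] 77.3
15.95 [ 438.2 -220.1   47.3] [-0.   0.6 -1.2]
top tea 442 [440.6 225.5  48.8] circ [441.  225.7] 31.5 rect [440.8 225.5] [60.7 63.3] 1.9
top sugar 235 [569.3 344.4  48.5] circ [569.8 344.7] 23.4 rect [569.8 344.7] [45.9 46. ] 33.4
top hex 534 [566.1 341.7   8.8] circ [569.6 346.5] 53.5 rect [570.4 347.5] [ 99.3 102.2] 8.2
```

View pics/w4.png

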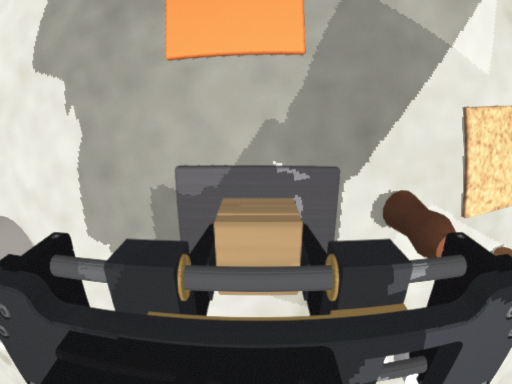

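The box (258,235) is centred and aligned over the slab. The mill (420,220) stands clear to the side, lower than the gripper's body.

arm_command:
  deltas:
    - {"dx":-0.0005,"dy":-0.001,"dz":-0.007,"yaw":0}
    - {"dx":0,"dy":0,"dz":-0.006,"yaw":0}
    - {"dx":0,"dy":0,"dz":-0.002,"yaw":0}
    - {"dx":0,"dy":0,"dz":0,"yaw":0}
    - {"dx":0,"dy":0,"dz":0,"yaw":0}
    - {"dx":0,"dy":0,"dz":0,"yaw":0}

```text
t: 16.6
eef_pos: [437.1, -220.8, 31.2]
tcp_rot: [3.141, -0.0, 2.923]
ft_force: [-0.6, 0.9, 4.9]
opening: 0.459
grip_force: 30.0
```

arm_command:
  deltas:
    - {"dx":0,"dy":0,"dz":0,"yaw":0}
    - {"dx":0,"dy":0,"dz":0,"yaw":0}
    - {"dx":0,"dy":0,"dz":0,"yaw":0}
    - {"dx":0,"dy":0,"dz":0,"yaw":0}
    - {"dx":0,"dy":0,"dz":0.01,"yaw":0}
    - {"dx":0,"dy":0,"dz":0.04,"yaw":0}
    - {"dx":0,"dy":0,"dz":0.04,"yaw":0}
    - {"dx":0,"dy":0,"dz":0.04,"yaw":0}
    - {"dx":0.0175,"dy":0.0372,"dz":0,"yaw":-5.1}
    - {"dx":0.0175,"dy":0.0372,"dz":0,"yaw":-5.1}
    - {"dx":0.0175,"dy":0.0372,"dz":0,"yaw":-5.1}
    - {"dx":0.0175,"dy":0.0372,"dz":0,"yaw":-5.1}
    - {"dx":0.0175,"dy":0.0372,"dz":0,"yaw":-5.1}
    - {"dx":0.0175,"dy":0.0372,"dz":0,"yaw":-5.1}
    - {"dx":0.0175,"dy":0.0372,"dz":0,"yaw":-5.1}
    - {"dx":0.0175,"dy":0.0372,"dz":0,"yaw":-5.1}
    - {"dx":0.0175,"dy":0.0372,"dz":0,"yaw":-5.1}
    - {"dx":0,"dy":0,"dz":0,"yaw":0}
    - {"dx":0,"dy":0,"dz":0,"yaw":0}
  gripper: 0.085

```text
t: 18.5
eef_pos: [594.4, 114.7, 161.4]
tcp_rot: [-3.141, -0.0, 2.124]
ft_force: [-0.2, -0.7, -0.5]
opening: 0.896
grip_force: 0.0
```

Run:
```python
from h import *
c=look(dict(caddy=(594,113,60,42,54)));save(c,'w5')
look(dict(box=(437,-221,40,43,54),slab=(437,-220,65,5,12)),'top')
```

```text
18.5 [594.4 114.7 161.4] [-0.2 -0.7 -0.5]
wrist caddy 4548 [594.  114.8  48.5] circ [594.5 114.4] 40.2 rect [594.8 113.4] [64.3 64.9] 31.6
18.55 [594.2 113.8 161.5] [ 0.4 -0.1  0. ]
top box 273 [ 436.2 -219.7   48.2] circ [ 435.7 -219.4] 27.1 rect [ 436.6 -220. ] [44.3 45.5] 77.0
top slab 677 [ 435.1 -217.1    8.3] circ [ 437.5 -219.1] 61.3 rect [ 441.4 -220.6] [117.8  95. ] 70.8
```

View pics/w5.png

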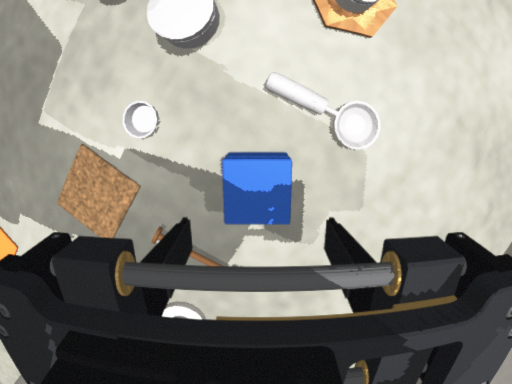

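The blue caddy (258,188) is squared between the jaws. The dipper (200,250) and strainer (355,125) are clear of the fingers.

arm_command:
  deltas:
    - {"dx":0,"dy":0,"dz":-0.04,"yaw":0}
    - {"dx":0,"dy":0,"dz":-0.035,"yaw":0}
    - {"dx":0,"dy":0,"dz":-0.03,"yaw":0}
    - {"dx":0,"dy":0,"dz":-0.02,"yaw":0}
    - {"dx":0,"dy":0,"dz":-0.01,"yaw":0}
    - {"dx":0,"dy":0,"dz":0,"yaw":0}
    - {"dx":0,"dy":0,"dz":0,"yaw":0}

```text
t: 19.3
eef_pos: [595.1, 113.5, 27.1]
tcp_rot: [3.141, 0.0, 2.121]
ft_force: [-0.4, -1.4, -0.5]
opening: 0.899
grip_force: 0.0
```

arm_command:
  deltas:
    - {"dx":0,"dy":0,"dz":0,"yaw":0}
    - {"dx":0,"dy":0,"dz":0,"yaw":0}
    - {"dx":0,"dy":0,"dz":0,"yaw":0}
    - {"dx":0,"dy":0,"dz":0,"yaw":0}
    - {"dx":0,"dy":0,"dz":0,"yaw":0}
    - {"dx":0,"dy":0,"dz":0,"yaw":0}
    - {"dx":0,"dy":0,"dz":0,"yaw":0}
  gripper: 0.05

```text
t: 20.0
eef_pos: [594.8, 113.9, 26.8]
tcp_rot: [3.141, 0.0, 2.122]
ft_force: [-1.4, -0.5, 6.7]
opening: 0.675
grip_force: 30.0
```

arm_command:
  deltas:
    - {"dx":0,"dy":0,"dz":0.01,"yaw":0}
    - {"dx":0,"dy":0,"dz":0.025,"yaw":0}
    - {"dx":0,"dy":0,"dz":0.025,"yaw":0}
    - {"dx":-0.0319,"dy":-0.0231,"dz":0,"yaw":-6.7}
    - {"dx":-0.0319,"dy":-0.0231,"dz":0,"yaw":-6.7}
    - {"dx":-0.0319,"dy":-0.0231,"dz":0,"yaw":-6.7}
    - {"dx":-0.0319,"dy":-0.0231,"dz":0,"yaw":-6.7}
    - {"dx":-0.0319,"dy":-0.0231,"dz":0,"yaw":-6.7}
    - {"dx":0,"dy":0,"dz":-0.025,"yaw":0}
    - {"dx":0,"dy":0,"dz":-0.01,"yaw":0}
    - {"dx":0,"dy":0,"dz":-0.005,"yaw":0}
    - {"dx":0,"dy":0,"dz":0,"yaw":0}
    - {"dx":0,"dy":0,"dz":0,"yaw":0}

```text
t: 21.3
eef_pos: [435.7, -1.2, 46.4]
tcp_rot: [3.141, 0.0, 1.538]
ft_force: [-1.1, 0.4, -1.9]
opening: 0.668
grip_force: 30.0
```

Run:
```python
from h import *
c=look(dict(cork=(435,-2,70,4,12)));save(c,'w6')
```

```text
21.3 [435.7  -1.2  46.4] [-1.1  0.4 -1.9]
wrist cork 3745 [437.2  33.3   6.5] circ [437.2  19.2] 47.1 rect [438.   27.1] [34.7 93.6] 88.6
```

View pics/w6.png

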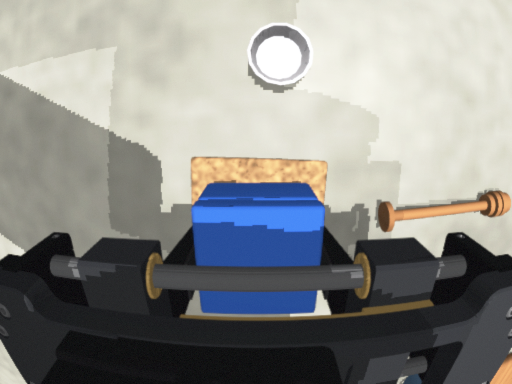

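The caddy hangs centred over the cork mat (259,180).

arm_command:
  deltas:
    - {"dx":0.0005,"dy":-0.0005,"dz":-0.007,"yaw":0}
    - {"dx":0,"dy":0,"dz":-0.005,"yaw":0}
    - {"dx":0,"dy":0,"dz":-0.0015,"yaw":0}
    - {"dx":0,"dy":0,"dz":0,"yaw":0}
    - {"dx":0,"dy":0,"dz":0,"yaw":0}
    - {"dx":0,"dy":0,"dz":0,"yaw":0}

```text
t: 21.95
eef_pos: [435.7, -2.0, 32.7]
tcp_rot: [3.141, -0.0, 1.537]
ft_force: [-0.9, 2.0, 3.7]
opening: 0.671
grip_force: 30.0
```

arm_command:
  deltas:
    - {"dx":0,"dy":0,"dz":0,"yaw":0}
    - {"dx":0,"dy":0,"dz":0,"yaw":0}
    - {"dx":0,"dy":0,"dz":0,"yaw":0}
    - {"dx":0,"dy":0,"dz":0,"yaw":0}
    - {"dx":0,"dy":0,"dz":0.01,"yaw":0}
    - {"dx":0,"dy":0,"dz":0.04,"yaw":0}
    - {"dx":0,"dy":0,"dz":0.05,"yaw":0}
    - {"dx":0.001,"dy":0.038,"dz":0,"yaw":8}
    - {"dx":0.001,"dy":0.038,"dz":0,"yaw":8}
    - {"dx":0.001,"dy":0.038,"dz":0,"yaw":8}
    - {"dx":0.001,"dy":0.038,"dz":0,"yaw":8}
    - {"dx":0.001,"dy":0.038,"dz":0,"yaw":8}
    - {"dx":0.001,"dy":0.038,"dz":0,"yaw":8}
    - {"dx":0,"dy":0,"dz":0,"yaw":0}
    - {"dx":0,"dy":0,"dz":0,"yaw":0}
  gripper: 0.085

```text
t: 23.45
eef_pos: [441.3, 226.4, 133.1]
tcp_rot: [3.142, 0.0, 2.376]
ft_force: [-0.9, -0.2, 0.5]
opening: 0.895
grip_force: 0.0
```

Run:
```python
from h import *
c=look(dict(tea=(441,226,45,42,54)))
c=look(dict(caddy=(435,-2,60,46,60),cork=(435,-2,70,3.5,10),coaster=(600,-335,60,3.5,10)),'top')
```

```text
23.45 [441.3 226.4 133.1] [-0.9 -0.2  0.5]
wrist tea 4345 [441.1 226.6  48.6] circ [442.1 225.7] 31.7 rect [442.2 225.6] [62.2 63.3] 48.6
23.5 [441.4 225.6 133. ] [-0.4 -0.4 -0. ]
top caddy 573 [435.   -1.3  54.5] circ [434.2  -2.2] 40.0 rect [435.8  -1.3] [63.8 64.1] 88.2
top cork 456 [427.8  -2.    6.3] circ [438.   -2.3] 67.3 rect [441.1  -4.3] [136.9 123.4] 73.4
top coaster 691 [ 600.7 -333.8    6.4] circ [ 600.3 -336.7] 55.5 rect [ 602.5 -337.8] [ 98.7 105.6] 41.5
```

Caddy is placed at (435.8,-1.3). Taking the tea tin.

arm_command:
  deltas:
    - {"dx":0.0005,"dy":0,"dz":-0.04,"yaw":0}
    - {"dx":0,"dy":0,"dz":-0.03,"yaw":0}
    - {"dx":0,"dy":0,"dz":-0.025,"yaw":0}
    - {"dx":0,"dy":0,"dz":-0.012,"yaw":0}
    - {"dx":0,"dy":0,"dz":0,"yaw":0}
    - {"dx":0,"dy":0,"dz":0,"yaw":0}

```text
t: 24.15
eef_pos: [442.6, 225.6, 26.4]
tcp_rot: [3.141, 0.0, 2.374]
ft_force: [0.5, -0.5, 0.2]
opening: 0.892
grip_force: 0.0
```

arm_command:
  deltas:
    - {"dx":0,"dy":0,"dz":0,"yaw":0}
    - {"dx":0,"dy":0,"dz":0,"yaw":0}
    - {"dx":0,"dy":0,"dz":0,"yaw":0}
    - {"dx":0,"dy":0,"dz":0,"yaw":0}
    - {"dx":0,"dy":0,"dz":0,"yaw":0}
    - {"dx":0,"dy":0,"dz":0,"yaw":0}
    - {"dx":0,"dy":0,"dz":0,"yaw":0}
  gripper: 0.05

```text
t: 24.85
eef_pos: [442.2, 226.0, 26.2]
tcp_rot: [3.141, 0.0, 2.375]
ft_force: [-0.7, -1.3, 7.6]
opening: 0.667
grip_force: 30.0
```

arm_command:
  deltas:
    - {"dx":0,"dy":0,"dz":0.01,"yaw":0}
    - {"dx":0,"dy":0,"dz":0.03,"yaw":0}
    - {"dx":0,"dy":0,"dz":0.04,"yaw":0}
    - {"dx":0,"dy":0,"dz":0.04,"yaw":0}
    - {"dx":0.0122,"dy":-0.0432,"dz":0,"yaw":0}
    - {"dx":0.0122,"dy":-0.0432,"dz":0,"yaw":0}
    - {"dx":0.0122,"dy":-0.0432,"dz":0,"yaw":0}
    - {"dx":0.0122,"dy":-0.0432,"dz":0,"yaw":0}
    - {"dx":0.0122,"dy":-0.0432,"dz":0,"yaw":0}
    - {"dx":0.0122,"dy":-0.0432,"dz":0,"yaw":0}
    - {"dx":0.0122,"dy":-0.0432,"dz":0,"yaw":0}
    - {"dx":0.0122,"dy":-0.0432,"dz":0,"yaw":0}
    - {"dx":0.0122,"dy":-0.0432,"dz":0,"yaw":0}
    - {"dx":0.0122,"dy":-0.0432,"dz":0,"yaw":0}
    - {"dx":0.0122,"dy":-0.0432,"dz":0,"yaw":0}
    - {"dx":0.0122,"dy":-0.0432,"dz":0,"yaw":0}
    - {"dx":0.0122,"dy":-0.0432,"dz":0,"yaw":0}
    - {"dx":0,"dy":0,"dz":0,"yaw":0}
    - {"dx":0,"dy":0,"dz":0,"yaw":0}

```text
t: 26.75
eef_pos: [600.2, -336.2, 145.4]
tcp_rot: [3.142, -0.001, 2.374]
ft_force: [0.1, 0.3, -2.1]
opening: 0.666
grip_force: 30.0
```

arm_command:
  deltas:
    - {"dx":0,"dy":0,"dz":-0.035,"yaw":0}
    - {"dx":0,"dy":0,"dz":-0.03,"yaw":0}
    - {"dx":0,"dy":0,"dz":-0.015,"yaw":0}
    - {"dx":0,"dy":0,"dz":0,"yaw":0}
    - {"dx":0,"dy":0,"dz":0,"yaw":0}

```text
t: 27.25
eef_pos: [601.3, -335.4, 66.8]
tcp_rot: [3.141, 0.001, 2.376]
ft_force: [-0.7, -0.3, -2.0]
opening: 0.669
grip_force: 30.0
```

Run:
```python
from h import *
c=look(dict(coaster=(601,-335,55,4,9)));save(c,'w7')
```

```text
27.25 [ 601.3 -335.4   66.8] [-0.7 -0.3 -2. ]
wrist coaster 3947 [ 584.7 -318.1    6.7] circ [ 600.9 -333.9] 44.6 rect [ 588.5 -322.2] [90.9 54.7] 45.8
```

View pics/w7.png

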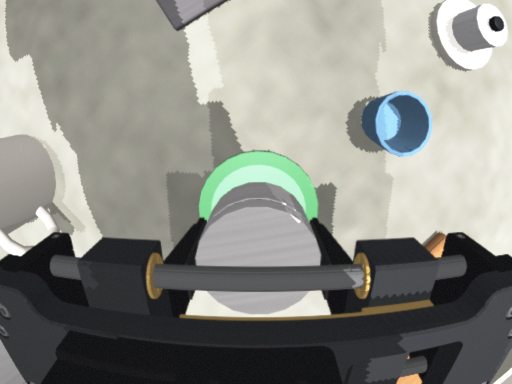

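The tin (258,245) is centred over the green coaster (258,195). The blue cup (400,122) is clear.

arm_command:
  deltas:
    - {"dx":0,"dy":0,"dz":-0.018,"yaw":0}
    - {"dx":0,"dy":0,"dz":-0.01,"yaw":0}
    - {"dx":0,"dy":0,"dz":-0.004,"yaw":0}
    - {"dx":0,"dy":0,"dz":-0.002,"yaw":0}
    - {"dx":0,"dy":0,"dz":0,"yaw":0}
    - {"dx":0,"dy":0,"dz":0,"yaw":0}
    - {"dx":0,"dy":0,"dz":0,"yaw":0}

```text
t: 28.0
eef_pos: [601.1, -335.8, 32.3]
tcp_rot: [3.141, 0.001, 2.375]
ft_force: [0.0, -0.2, 2.0]
opening: 0.67
grip_force: 30.0
```

arm_command:
  deltas:
    - {"dx":0,"dy":0,"dz":0,"yaw":0}
    - {"dx":0,"dy":0,"dz":0,"yaw":0}
    - {"dx":0,"dy":0,"dz":0,"yaw":0}
    - {"dx":0,"dy":0,"dz":0,"yaw":0}
    - {"dx":0,"dy":0,"dz":0.01,"yaw":0}
    - {"dx":0,"dy":0,"dz":0.04,"yaw":0}
    - {"dx":0,"dy":0,"dz":0.05,"yaw":0}
    - {"dx":0,"dy":0,"dz":0.05,"yaw":0}
    - {"dx":0,"dy":0,"dz":0,"yaw":0}
    - {"dx":0,"dy":0,"dz":0,"yaw":0}
  gripper: 0.085

```text
t: 29.0
eef_pos: [601.0, -335.8, 183.6]
tcp_rot: [3.141, 0.003, 2.375]
ft_force: [-0.8, 0.7, 0.1]
opening: 0.895
grip_force: 0.0
```

Run:
```python
from h import *
c=look(dict(tea=(601,-335,45,48,60),coaster=(601,-335,55,4,9)))
c=look(dict(caddy=(435,-2,60,46,60),sugar=(571,346,40,43,54),hex=(571,346,52,5.5,12),box=(437,-221,40,43,54),spice=(609,-105,30,38,52)),'top');save(c,'top3')
```

```text
29.0 [ 601.  -335.8  183.6] [-0.8  0.7  0.1]
wrist tea 3211 [ 600.5 -334.9   54.6] circ [ 601.2 -335.6] 31.7 rect [ 600.9 -335.7] [62.9 63. ] 46.7
wrist coaster 1548 [ 589.9 -320.6    6.6] circ [ 602.4 -335.4] 45.6 rect [ 598.1 -330.2] [90.6 77.3] 42.7
29.05 [ 600.5 -335.5  181.8] [ 0.6 -0.4 -0.9]
top sugar 235 [569.4 344.5  48.4] circ [570.  344.9] 23.3 rect [569.5 345.1] [45.7 46.7] 1.2
top hex 479 [566.8 342.8   8.7] circ [571. 346.] 48.8 rect [570.9 345.8] [103.   89.6] 22.6
```

View pics/top3.png

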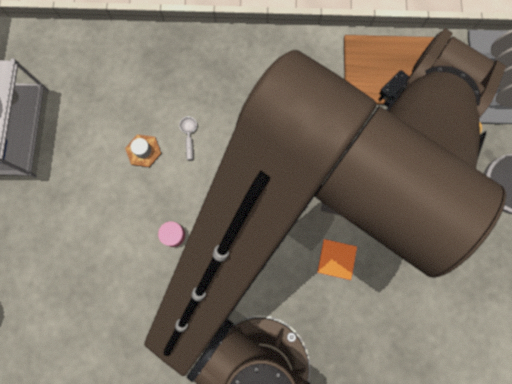

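The sugar pot (143,149) stands centred on the trivet and the pink tin is untouched. The arm hides the other places here, but each was measured as centred after release. Handing in.

```bash
python3 -c "from h import *; print(job_done())"
```

```text
the job is handed in; nothing more can be done
None
```

All five things are off the stacks and standing upright in the middle of their places; each measured within about 2 mm of centre after release. The job was handed in at about 29 s on the robot's clock.

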